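# Load the cell tester and index its slide

### The job

Lay the two AA cells into the two pockets of the tester's slide, one in each and either way round. Then take the slide by its red knob and draw it along the rail towards the blue test head until the sprung ball clicks into the notch there, without forcing it on past the notch, and finish while still gripping the knob with the slide in the notch and both cells in their pockets. Leave the solder spool, the tape roll and the relay board where they are.

Things in the scene. Friction and masses are not known exactly. Their poses are not given: they have to be found in the camera images.
- tester: Cell tester fixed to the bench: grey base plate 150 x 290 mm, 8 mm thick, with a steel guide rail along its y axis. The plate spans x -62 to +88 mm and y -145 to +145 mm of this frame; origin on the bench, z up. At each end (y = +-127 to 141 mm, x -40 to +20 mm) stands an end block up to z 32 mm.
- carriage: The slide: aluminium carriage, 92 mm (x) by 86 mm (y), deck at z 30 mm, on the tester's rail. Origin at bench height; axes as the tester. It moves only along y, 150 mm between end stops; it starts near the +y end, the test head lies towards -y. Rail friction about 2 N; it stays where left. An arm on its far (+x) side carries a brass plunger whose sprung ball rides on a steel strip.
- pocket_a (a point): Centre of the floor of the slide's +y pocket, on the deck (30 mm above the bench). Axes as the carriage: inside 58 mm long in x, 20 mm wide in y. Black walls 7 mm high: full at the ends, on the long sides only 10 mm corner pieces (3 mm thick), so 38 mm in the middle of each long side is open for fingers. A seated cell lies along x, its centre 7 mm above this point.
- pocket_b (a point): The same for the pocket on the -y side, 50 mm from pocket_a.
- knob_grip (a point): Grip point on the axis of the upright red knob at the near (-x) edge of the slide, 52 mm above the bench. The knob is fixed to the slide, 18 mm diameter, from 30 to 65 mm above the bench, 44 mm to -x of the carriage origin, mid-way between the pockets in y. The pocket walls begin 17 mm from its axis; seated cells reach 44 mm above the bench.
- plunger (a point): Point under the middle of the slide's ball plunger, on the top of the strip. Axes as the carriage. Moves with the slide; 92 mm to +x of the knob axis and at the same y as it.
- notch (a point): Middle of the 9 mm notch in the steel strip, by the yellow line on the blue test head (24 x 76 mm, top 53 mm above the bench). Axes as the tester. Head and strip are clamped at varying places along the rail. In the notch, plunger and notch have the same y: the slide is drawn in over the last 3 mm, then held with 1 mm play; 10 to 15 N along the rail would force it out.
- cell_1_center (a point): Centre of the first AA cell (black with copper end), 50 mm long (along its own y), 14 mm thick, 24 g, lying on the bench; the point is 7 mm above its support. z up.
- cell_2_center (a point): The same for the second AA cell, alike.
- solder_spool: Blue solder spool, 62 mm wide, 50 mm high, standing loose on the bench; a bystander. Origin at its underside.
- tape_roll: Roll of black tape, 62 mm wide, 19 mm high, lying loose; a bystander. Origin at its underside.
- relay_board: Small board with blue relays and a green strip, 46 x 70 x 20 mm, lying loose; a bystander. Origin at its underside.
Things that resemble listed ones, but are neither listed nor needed, are in the scene too. What is shaped like the part that bears cell_1_center but green is not meant.

How it is judged:
By the outcome, as a careful person would: the job done as asked, in the order asked, and still so for the second after the job is handed in, while the arm keeps its last pose, push and grip.
It also fails if it takes over 67 s, if anything falls off the work surface, if the arm or the gripper's body presses on something with over 40 N, if the wrist force passes 120 N, or if a joint passes its speed limit or range.

### The arm

A 6-joint arm with a two-finger parallel gripper is mounted at the origin on a cart in front of the work surface, level with it; the furniture and walls round the work are solid. World frame = base frame: x ahead of the robot, y to its left, z up, the work surface at z = 0. Lengths are in mm, angles in degrees, forces in N, time in s.
With the tool pointing down it reaches from about 300 to 850 mm from the base axis. Payload 4.2 kg.
Tool frame: the origin (TCP) lies midway between the tips of the shut fingers; the grasp point (between the pads) lies 19 mm behind it; z points along the fingers, y is the line along which they close (so a half turn about z gives the same grasp; the last joint's range is limited). The gripper opens to 91 mm and grips with 3 to 60 N. Pads are 32 mm wide; open, the fingers measure 118 mm over their backs; the gripper's body (76 mm by 178 mm) begins 60 mm behind the grasp point.
Start: joints at [71.047, 18.312, 89.639, -0, 72.044, -1.146], TCP at [175.849, 547.467, 213.976] pointing down, gripper open.
Joint ranges: [-177.97, 177.97], [-48.28, 115.42], [12.27, 149.76], [-77.06, 257.06], [2.81, 150.46], [-146.56, 146.56]. Speed limits (degrees/s): [147.25, 147.25, 180, 180, 180, 180].

### API

Orientations are given as [roll, pitch, yaw] about the fixed x, y, z axes, in that order (R = Rz(yaw) Ry(pitch) Rx(roll)).
In Python, from workcell import env gives the robot as it stands.
- The arm moves only by the tool jog_arm, never from a script. Its argument "steps" is one flat list of numbers, 5 for each row, row after row: the closure, from 0 (fully open) to 1 (shut), then the shift along the tool's x, y, z in cm, then the turn about the tool's z in degrees. A call has 1 to 20 rows; each row is the pose to reach, as a shift and turn from the pose commanded when the call began, along the tool's axes at that moment; what a row does not reach only later rows make up. A row lasts 1/10 s, in which the tool goes at most 50 mm and 8.59 degrees, less where a joint would pass 70% of its speed; a pose out of reach is approached as far as the arm can. A call with a gripper value outside its range is refused whole. The fingers move at their own pace and stop on an object; "force" is the grip in N (left out, the last holds). Time passes only in rows, so rows that repeat a pose let the fingers close. It gives the time, the measured TCP pose, the force and the opening at its end, in the units of the state.
- env.state(): the state, without advancing time (a new reading comes with each control period).
- env.grab_frame(name): name is "side" or "top"; returns the picture (420x560x3 uint8, red, green, blue); there is no depth.
- env.camera_params(name): a dict with "fx", "fy", "cx", "cy" (pixels), "R" (3x3) and "t" (3): a world point X has camera coordinates R X + t. Camera axes: x right, y down, z forward; pixel columns grow to the right and rows downward; lengths in mm; the calibration is good to about 2 mm. A picture is of the moment at which its call begins. camera_params takes no time and is no camera call.
- env.job_done(): hands the job in, once; it reports no verdict.
The state is a dict: "time_s": time; "qpos": joint angles; "qvel": joint speeds; "effort": joint torques, N m; "ee_pos": TCP position; "ee_rot": TCP orientation; "force": force on the tool from outside, world axes, zero at the start; "torque": the same for the moment, N m; "gripper_width": finger opening in mm.
Only numpy, scipy, OpenCV 4.12 (cv2) and the standard library are available. Lean on these libraries where they do the work, as an engineer would, in place of code of your own. Each camera call takes 0.05 s, during which the arm holds its last target. There are 200 camera calls.

## Working session

There is one attempt and no reset: what is moved stays moved. The work goes in short steps, Python scripts to look and compute and a tool call to move; the robot and the scene stay as the last step left them, time stands still between calls to the robot, and variables do not carry over. Pictures are saved under pics/ and viewed, on a budget of 10 in all, crops included, one or two more only if the job needs it, and the job is handed in when it is done.

Besides the shell and the picture viewer there is one more tool, called after "Call:" as name(argument=value, ...) on one line, values as JSON. jog_arm: Moves the arm, as the interface text tells. Its arguments: {"type":"object","properties":{"steps":{"type":"array","items":{"type":"number"}},"force":{"type":"number"}},"required":["steps"]}

```bash
mkdir -p pics
cat > h.py <<'E'
import numpy as np, cv2
from workcell import env
def ray(cam,u,v,z):
    p=env.camera_params(cam); R=np.array(p["R"]);t=np.array(p["t"])
    d=R.T@np.array([(u-p["cx"])/p["fx"],(v-p["cy"])/p["fy"],1]); c=-R.T@t
    return c+d*(z-c[2])/d[2]
def proj(cam,X):
    p=env.camera_params(cam); q=np.array(p["R"])@np.array(X)+np.array(p["t"])
    return q[:2]/q[2]*[p["fx"],p["fy"]]+[p["cx"],p["cy"]]
def save(cam,n,crop=None,s=1):
    im=env.grab_frame(cam)[:,:,::-1]
    cv2.imwrite(f"pics/{n}_raw.png",im)
    if crop: u0,v0,u1,v1=crop; im=im[v0:v1,u0:u1]
    cv2.imwrite(f"pics/{n}.png",cv2.resize(im,None,fx=s,fy=s,interpolation=cv2.INTER_CUBIC))
E
python3 - <<'E'
from h import *
save("top","top",s=1.4); save("side","side",s=1.4)
for c in("top","side"):
    p=env.camera_params(c);print(c,-np.array(p["R"]).T@p["t"],p["fx"],np.round(p["R"],2).tolist())
print(env.state())
E
```

```text
top [419.9547447   -8.29011962 980.17170075] 428.41295039261416 [[0.01, -1.0, 0.03], [-0.99, -0.01, -0.15], [0.15, -0.03, -0.99]]
side [445.79963751 914.697756   864.0113973 ] 463.8528578474639 [[-0.99, -0.12, -0.01], [-0.07, 0.64, -0.77], [0.1, -0.76, -0.64]]
{'time_s': 0.1, 'qpos': array([ 7.10457367e+01,  1.83489586e+01,  8.96980354e+01,  2.49764105e-04,
        7.20431495e+01, -1.14435671e+00]), 'qvel': array([ 0.08728052, -0.0651252 , -0.17649814, -0.0560466 , -0.03568503,
       -0.00471152]), 'effort': array([ 8.20722453e-04, -4.13327265e+01, -2.32511795e+01,  7.29794567e-02,
        4.21685237e-02, -7.08808193e-05]), 'ee_pos': array([175.7114022 , 547.03858141, 213.20386964]), 'ee_rot': array([-1.79909879e+02, -2.03772852e-03,  1.62190015e+02]), 'force': array([ 0.29965227, -0.87270063, -0.03572335]), 'torque': array([ 0.02407569,  0.01873829, -0.03052311]), 'gripper_width': 91.28811204898196}
```

View pics/top.png

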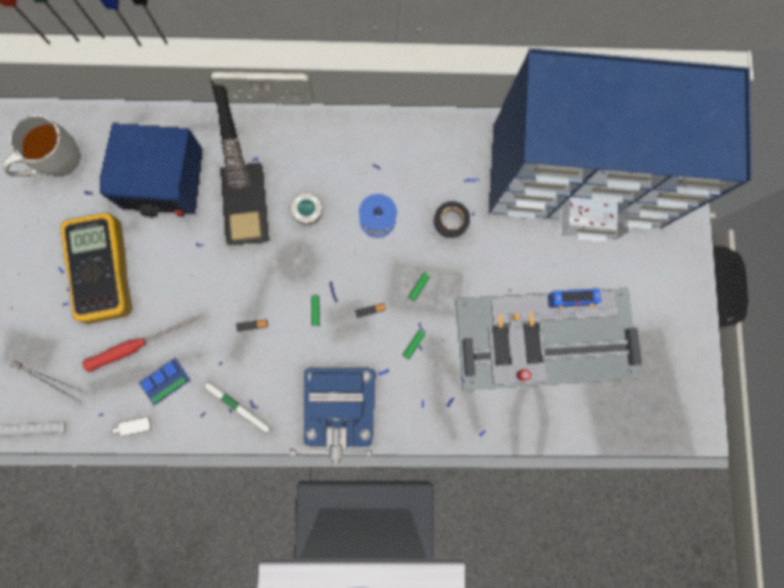

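View pics/side.png

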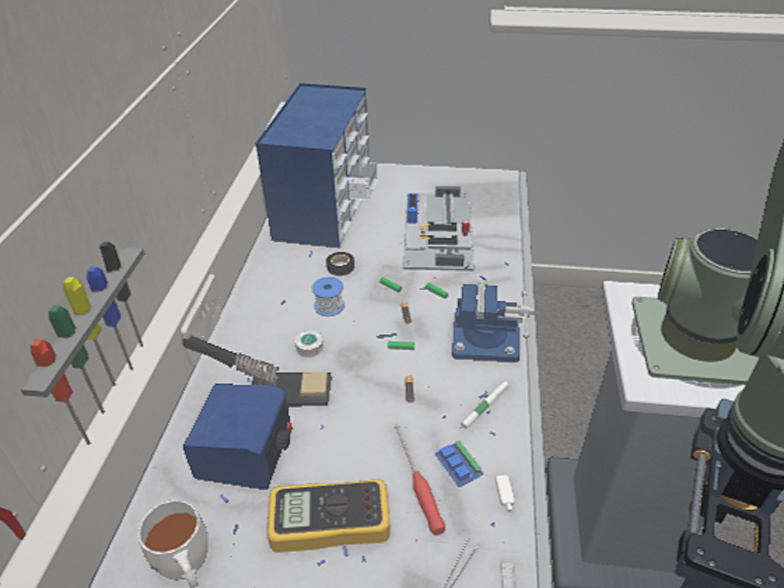

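The top view shows two copper-ended cells, at about (251,325) and (370,310) in the 1.4x picture. The lookalikes are green bars at (315,310), (418,286) and (414,343), plus a pen at (237,407). The tester is on the right, with the red knob at (524,376) and the blue head at (576,297). In the side view the cells are at (409,388) and (405,312). I'll check with a close crop.

Run:
```python
from h import *
im=cv2.imread("pics/top_raw.png")
a=cv2.resize(im[212:247,160:290],None,fx=6,fy=6,interpolation=cv2.INTER_CUBIC)
b=cv2.resize(im[200:285,322:460],None,fx=5.6522,fy=4.5,interpolation=cv2.INTER_CUBIC)[:, :780]
cv2.imwrite("pics/c1.png",np.vstack([a,b])) 
# copper & red segmentation
hsv=cv2.cvtColor(im,cv2.COLOR_BGR2HSV)
def blobs(lo,hi,n,roi):
    m=cv2.inRange(hsv,lo,hi); mm=np.zeros_like(m); u0,v0,u1,v1=roi; mm[v0:v1,u0:u1]=m[v0:v1,u0:u1]
    k,l,s,c=cv2.connectedComponentsWithStats(mm)
    for i in range(1,k):
        if s[i][4]>8: print(n,np.round(c[i],2),s[i].tolist())
blobs((5,110,110),(20,255,255),"copper",(150,200,460,300))
for roi in((160,222,200,242),(245,212,285,232)): blobs((0,0,0),(180,255,90),"black",roi)
blobs((0,130,100),(6,255,255),"red",(322,200,460,290))
blobs((100,150,80),(130,255,255),"blue",(380,195,440,225))
blobs((22,90,100),(35,255,255),"yel",(380,195,440,225))
```

```text
copper [270.91 219.43] [268, 218, 7, 4, 23]
copper [368.2 226. ] [367, 225, 4, 3, 10]
copper [379.31 228.77] [379, 224, 2, 9, 13]
copper [357.33 230.17] [357, 226, 2, 8, 12]
copper [186.48 230.92] [184, 229, 6, 5, 25]
black [175.83 232.59] [170, 230, 13, 6, 54]
black [260.5  222.26] [255, 220, 12, 6, 46]
red [371.73 267.73] [371, 265, 3, 6, 11]
blue [424.78 208.11] [424, 207, 3, 4, 9]
blue [399.67 214.24] [395, 209, 16, 9, 58]
blue [425.21 213.93] [423, 212, 5, 4, 14]
blue [417.58 215.42] [415, 215, 7, 2, 12]
```

View pics/c1.png

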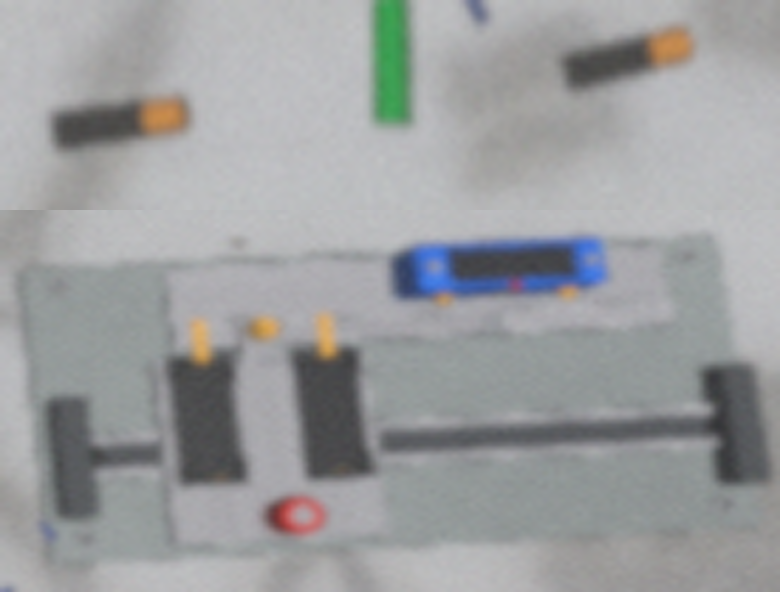

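The crop confirms both cells as black with a copper end (top strip, (120,122) and (629,58)). The tester shows pockets at (207,420) and (335,413), the knob top at (302,515) and the head at (505,268), which has a small red mark at (515,285).

```bash
cat >> h.py <<'E'
def T(p,x,y,z):  # tester->world
    c,s=np.cos(p[2]),np.sin(p[2]); return np.array([p[0]+c*x-s*y,p[1]+s*x+c*y,z])
E
python3 - <<'E'
from h import *
from scipy.optimize import least_squares
for n,a,b in(("c1",(53,130),(187,114)),("c2",(567,72),(692,45))):
    A=ray("top",160+a[0]/6,212+a[1]/6,7);B=ray("top",160+b[0]/6,212+b[1]/6,7)
    d=B-A;print(n,(A+B)/2,np.linalg.norm(d),"axis deg",np.degrees(np.arctan2(d[1],d[0])))
P=lambda X,Y:(322+X/5.6522,200+(Y-210)/4.5)
pts=[((88,145,8),0,(22,268)),((88,-145,8),0,(713,235)),((-62,145,8),0,(50,562)),((-62,-145,8),0,(767,530)),((0,25,37),1,(207,420)),((0,-25,37),1,(335,413)),((-44,0,65),1,(302,515))]
def f(q):
    return np.concatenate([proj("top",T(q,x,y+q[3]*k,z))-P(*u) for (x,y,z),k,u in pts])
r=least_squares(f,[450,-250,0,60]);q=r.x
print(q[:2],np.degrees(q[2]),q[3]);print(np.round(r.fun.reshape(-1,2),1).tolist())
np.save("q.npy",q)
for n,X in(("pa",(0,q[3]+25,37)),("pb",(0,q[3]-25,37)),("knob",(-44,q[3],52)),("plunger",(48,q[3],30))):
    print(n,T(q,*X))
for n,X,Y,z in(("c",445,300,53),("c",568,293,53),("redmark",515,285,53),("headL",400,268,53),("headR",606,260,53)):
    w=ray("top",*P(X,Y),z)-[q[0],q[1],0];c,s=np.cos(q[2]),np.sin(q[2]);print(n,c*w[0]+s*w[1],-s*w[0]+c*w[1])
im=cv2.imread("pics/side_raw.png")
cv2.imwrite("pics/s1.png",cv2.resize(im[125:240,255:355],None,fx=6,fy=5,interpolation=cv2.INTER_CUBIC))
E
```

```text
c1 [516.15121174 183.01886803   7.        ] 50.47138279757491 axis deg -82.53642372880165
c2 [542.34106843  -9.04719658   7.        ] 48.75104085397351 axis deg -77.11357929001727
[ 487.87298896 -298.65941369] 3.8090703191238875 56.53815380436261
[[-0.4, -0.8], [1.1, -0.3], [-0.2, -0.2], [-0.5, -0.8], [0.3, 1.3], [0.0, 1.5], [-0.2, -0.7]]
pa [ 482.45625787 -217.30138059   37.        ]
pb [ 485.77785079 -267.1909288    37.        ]
knob [ 440.21425191 -245.16915646   52.        ]
plunger [ 532.01102061 -239.05742549   30.        ]
c 54.981116319125555 -12.766756329510338
c 55.72355717788363 -61.47858654238371
redmark 60.82331487032147 -41.05931793381847
headL 71.71240024851676 3.266465050410707
headR 71.17495382067338 -78.33051708343267
```

View pics/s1.png

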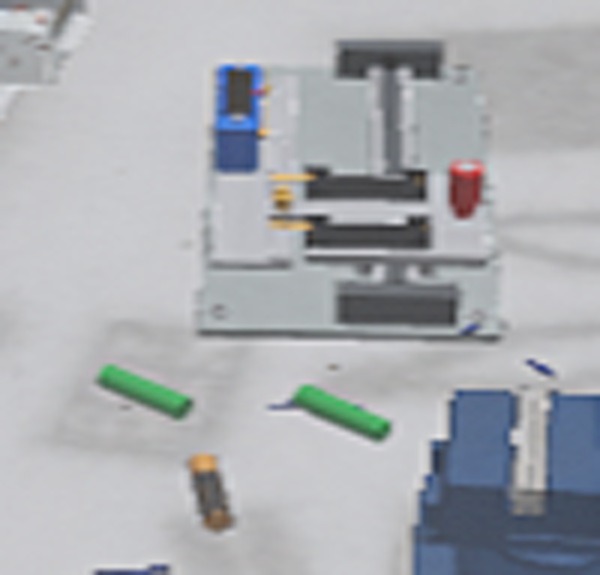

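The side crop shows the plate's near corners at (200,330) and (500,330), the pockets at (366,187) and (367,233), the knob top at (466,168) and the nearer cell at (210,492). I'll fit both views jointly.

Run:
```python
from h import *
from scipy.optimize import least_squares
P=lambda X,Y:(322+X/5.6522,200+(Y-210)/4.5)
S=lambda X,Y:(255+X/6,125+Y/5)
pts=[("top",(88,145,8),0,P(22,268)),("top",(88,-145,8),0,P(713,235)),("top",(-62,145,8),0,P(50,562)),("top",(-62,-145,8),0,P(767,530)),("top",(0,25,35),1,P(207,420)),("top",(0,-25,35),1,P(335,413)),("top",(-44,0,65),1,P(302,515)),
("side",(88,145,8),0,S(197,328)),("side",(-62,145,8),0,S(502,332)),("side",(0,25,35),1,S(367,233)),("side",(0,-25,35),1,S(366,186)),("side",(-44,0,65),1,S(467,167))]
def f(q):
    return np.concatenate([proj(c,T(q,x,y+q[3]*k,z))-u for c,(x,y,z),k,u in pts])
r=least_squares(f,[450,-250,0,60],loss="soft_l1");q=r.x
print(q[:2],np.degrees(q[2]),q[3]);print(np.round(f(q).reshape(-1,2),1).tolist())
np.save("q.npy",q)
for n,X in(("pa",(0,q[3]+25,37)),("pb",(0,q[3]-25,37)),("knob",(-44,q[3],52)),("knobgrip",(-52,q[3],52))): print(n,T(q,*X))
for n,X,Y in(("red",262,92),("con",263,131)):
    w=ray("side",*S(X,Y),45)-[q[0],q[1],0];c,s=np.cos(q[2]),np.sin(q[2]);print(n,c*w[0]+s*w[1],-s*w[0]+c*w[1])
print("c2 side",ray("side",*S(211,492),7)); 
im=cv2.imread("pics/side_raw.png");print("c1 side",ray("side",409/1.4,388/1.4,7))
```

```text
[ 487.80953423 -299.15474676] 3.8804444754403202 56.837890371280984
[[-0.3, -0.7], [1.2, -0.3], [0.0, -0.1], [-0.3, -0.9], [0.2, 1.4], [-0.1, 1.6], [-0.1, -0.6], [-0.5, 0.2], [-0.2, 0.7], [1.3, -0.2], [1.4, -0.4], [-0.3, 0.4]]
pa [ 482.27117392 -217.50447508   37.        ]
pb [ 485.65491236 -267.38984682   37.        ]
knob [ 440.06391601 -245.42485078   52.        ]
knobgrip [ 432.08225653 -245.96624893   52.        ]
red 60.06498880590205 -54.827179345513
con 58.44346006984597 -9.871879433987122
c2 side [542.71229301  -9.47333014   7.        ]
c1 side [517.79456048 179.56196486   7.        ]
```

Run:
```python
from h import *
from scipy.optimize import least_squares
P=lambda X,Y:(322+X/5.6522,200+(Y-210)/4.5)
S=lambda X,Y:(255+X/6,125+Y/5)
pts=[("top",(88,145,8),0,P(22,268)),("top",(88,-145,8),0,P(713,235)),("top",(-62,145,8),0,P(50,562)),("top",(-62,-145,8),0,P(767,530)),("top",(0,25,35),1,P(207,420)),("top",(0,-25,35),1,P(335,413)),("top",(-44,0,65),1,P(302,515)),
("side",(88,145,8),0,S(197,328)),("side",(-62,145,8),0,S(502,332)),("side",(0,25,35),1,S(367,233)),("side",(0,-25,35),1,S(366,186)),("side",(-44,0,65),1,S(467,167))]
def f(q):
    return np.concatenate([proj(c,T(q,x+(z==35)*q[4],y+q[3]*k,z))-u for c,(x,y,z),k,u in pts])
r=least_squares(f,[450,-250,0,60,0],loss="soft_l1");q=r.x
print(q[:2],np.degrees(q[2]),q[3:]);print(np.round(f(q).reshape(-1,2),1).tolist())
np.save("q.npy",q)
for n,X in(("pa",(q[4],q[3]+25,37)),("pb",(q[4],q[3]-25,37)),("knob",(-44,q[3],52)),("knobgrip",(-52,q[3],52))): print(n,T(q,*X))
s=env.state();y=np.radians(s["ee_rot"][2]);d=np.array([517,181.5])-[175.849,547.467]
y=np.radians(162.19);print("shift c1 tool",d@[np.cos(y),np.sin(y)],d@[np.sin(y),-np.cos(y)])
```

```text
Traceback (most recent call last):
  File "h.py", line 8, in proj
    p=env.camera_params(cam); q=np.array(p["R"])@np.array(X)+np.array(p["t"])
ValueError: time passes only in moves, steps and waits
```

```bash
sed -i 's/^from workcell import env/from workcell import env\nCP={c:env.camera_params(c) for c in("top","side")}/; s/env.camera_params(cam)/CP[cam]/' h.py
cat > fit.py <<'E'
from h import *
from scipy.optimize import least_squares
P=lambda X,Y:(322+X/5.6522,200+(Y-210)/4.5)
S=lambda X,Y:(255+X/6,125+Y/5)
pts=[("top",(88,145,8),0,P(22,268)),("top",(88,-145,8),0,P(713,235)),("top",(-62,145,8),0,P(50,562)),("top",(-62,-145,8),0,P(767,530)),("top",(0,25,35),1,P(207,420)),("top",(0,-25,35),1,P(335,413)),("top",(-44,0,65),1,P(302,515)),
("side",(88,145,8),0,S(197,328)),("side",(-62,145,8),0,S(502,332)),("side",(0,25,35),1,S(367,233)),("side",(0,-25,35),1,S(366,186)),("side",(-44,0,65),1,S(467,167))]
def f(q):
    return np.concatenate([proj(c,T(q,x+(z==35)*q[4],y+q[3]*k,z))-u for c,(x,y,z),k,u in pts])
r=least_squares(f,[450,-250,0,60,0],loss="soft_l1");q=r.x
print(q[:2],np.degrees(q[2]),q[3:]);print(np.round(f(q).reshape(-1,2),1).tolist())
np.save("q.npy",q)
for n,X in(("pa",(q[4],q[3]+25,37)),("pb",(q[4],q[3]-25,37)),("knob",(-44,q[3],52)),("knobgrip",(-52,q[3],52))): print(n,T(q,*X))
E
cat >> h.py <<'E'
def shift(frm,yaw,to): # mm, tool axes (tool down)
    y=np.radians(yaw);d=np.array(to)-frm
    return np.round([d[0]*np.cos(y)+d[1]*np.sin(y),d[0]*np.sin(y)-d[1]*np.cos(y),-d[2]],1)
E
python3 fit.py; python3 -c "
from h import *
print(shift([175.849,547.467,213.976],162.19,[517,181.5,60]))"
```

```text
[ 486.71302821 -299.19881617] 3.9161118003714837 [56.72525011  4.73281292]
[[-0.2, -0.2], [1.2, 0.1], [0.1, 0.4], [-0.2, -0.4], [0.1, -0.2], [-0.3, 0.0], [0.0, -0.1], [-0.1, 0.2], [0.2, 0.7], [0.1, -0.2], [0.2, -0.4], [0.0, 0.3]]
pa [ 485.85329589 -217.34115383   37.        ]
pb [ 489.26808793 -267.22440949   37.        ]
knob [ 438.94166458 -245.61103009   52.        ]
knobgrip [ 430.96034368 -246.15739681   52.        ]
[-436.7 -244.1  154. ]
```

Call:
jog_arm(steps=[0.5,-43.7,-24.4,10,64.7,0.5,-43.7,-24.4,10,64.7,0.5,-43.7,-24.4,10,64.7,0.5,-43.7,-24.4,10,64.7,0.5,-43.7,-24.4,10,64.7,0.5,-43.7,-24.4,10,64.7,0.5,-43.7,-24.4,10,64.7,0.5,-43.7,-24.4,10,64.7,0.5,-43.7,-24.4,10,64.7,0.5,-43.7,-24.4,10,64.7,0.5,-43.7,-24.4,10,64.7,0.5,-43.7,-24.4,10,64.7,0.5,-43.7,-24.4,10,64.7,0.5,-43.7,-24.4,10,64.7], force=20)

```text
time_s: 1.5
ee_pos: [516.3, 182.8, 114.3]
ee_rot: [-180.0, -0.0, 97.6]
force: [-0.1, -0.5, -0.9]
gripper_width: 45.8
```

Run:
```python
from h import *
# combined mask (darker than bench or saturated orange) min-area rect, upscaled, both views
for n,c,w in(("c1","top",(516.5,182)),("c1","side",(516.5,182)),("c2","top",(542.5,-9)),("c2","side",(542.5,-9))):
    u,v=np.round(proj(c,[*w,7])).astype(int);im=cv2.imread(f"pics/{c}_raw.png")
    r=22;cr=cv2.resize(im[v-r:v+r,u-r:u+r],None,fx=8,fy=8,interpolation=cv2.INTER_CUBIC)
    h=cv2.cvtColor(cr,cv2.COLOR_BGR2HSV);m=(((h[...,2]<115)|((h[...,1]>90)&(h[...,0]<25)))).astype(np.uint8)
    k,l,s,ce=cv2.connectedComponentsWithStats(m);i=max(range(1,k),key=lambda i:s[i][4]-20*np.hypot(*(ce[i]-r*8)))
    rect=cv2.minAreaRect(np.argwhere(l==i)[:,::-1].astype(np.float32));b=cv2.boxPoints(rect)
    e=[(b[j]+b[(j+1)%4])/2 for j in range(4)]
    if np.linalg.norm(e[0]-e[2])<np.linalg.norm(e[1]-e[3]):e=e[1:]
    A,B=[ray(c,u-r+(p[0]+.5)/8-.5,v-r+(p[1]+.5)/8-.5,7) for p in(e[0],e[2])];d=B-A
    print(n,c,np.round((A+B)/2,1),np.round(np.linalg.norm(d),1),np.degrees(np.arctan2(d[1],d[0])).round(1)%180)
```

```text
c1 top [517.2 184.3   7. ] 48.6 100.2
c1 side [517.6 186.4   7. ] 41.9 100.8
c2 top [543.6  -7.2   7. ] 48.7 104.8
c2 side [545.  -12.2   7. ] 58.9 103.3
```

Call:
jog_arm(steps=[0.5,0.1,0,7,-1.4,0.5,0.1,0,7,-1.4,0.5,0.1,0,9.5,-1.4,0.5,0.1,0,11,-1.4,0.5,0.1,0,11,-1.4,0.5,0.1,0,11,-1.4,1,0.1,0,11,-1.4,1,0.1,0,11,-1.4,1,0.1,0,11,-1.4,1,0.1,0,11,-1.4,1,0.1,0,11,-1.4,1,0.1,0,11,-1.4,1,0.1,0,11,-1.4])

```text
time_s: 2.8
ee_pos: [517.4, 182.5, 4.3]
ee_rot: [180.0, -0.0, 98.9]
force: [0.4, 0.1, 4.0]
gripper_width: 14.1
```

```bash
python3 -c "
from h import *
print(shift([517.4,182.5,4.3],98.9,[485.9,-217.3,104.3]))"
```

```text
[-390.1  -93.  -100. ]
```

Call:
jog_arm(steps=[1,0,0,-5,0,1,0,0,-10,0,1,0,0,-10,0,1,-39,-9.3,-10,95,1,-39,-9.3,-10,95,1,-39,-9.3,-10,95,1,-39,-9.3,-10,95,1,-39,-9.3,-10,95,1,-39,-9.3,-10,95,1,-39,-9.3,-10,95,1,-39,-9.3,-10,95,1,-39,-9.3,-10,95,1,-39,-9.3,-10,95,1,-39,-9.3,-10,95,1,-39,-9.3,-10,95,1,-39,-9.3,-10,95,1,-39,-9.3,-10,95,1,-39,-9.3,-10,95])

```text
time_s: 4.6
ee_pos: [485.6, -217.0, 103.8]
ee_rot: [-180.0, 0.0, 4.0]
force: [-0.8, 0.3, -0.1]
gripper_width: 14.0
```

Run:
```python
from h import *
s=env.state();print(s["ee_pos"],s["ee_rot"],s["force"],s["gripper_width"])
save("side","s2",(230,90,370,220),5); save("top","t2",(310,170,470,290),1)
a=cv2.imread("pics/s2.png")[::1];
t=cv2.imread("pics/t2_raw.png")[185:290,315:455]
cv2.imwrite("pics/m2.png",np.hstack([cv2.resize(a,(430,400)),cv2.resize(t,(370,278))[0:278] if 0 else cv2.copyMakeBorder(cv2.resize(t,(370,278)),0,122,0,0,0)]))
```

```text
[ 485.56021479 -216.96814682  103.7780694 ] [-1.79989495e+02  8.88952525e-03  3.98553403e+00] [-0.79823841  0.3062582  -0.101604  ] 14.03172302217859
```

View pics/m2.png

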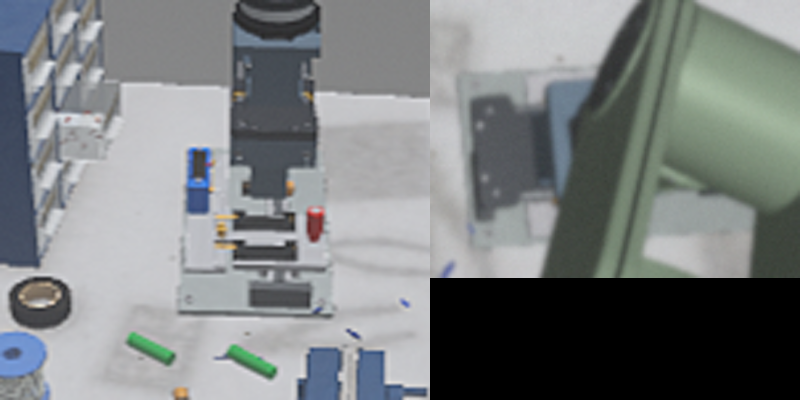

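The combined view shows the cell level between the fingers over the +y pocket. Its black end is at (245,187) and its copper end at (292,187). I'll zoom in to check centring.

Run:
```python
from h import *
im=cv2.imread("pics/s2_raw.png")
p=proj("side",[485.56,-217,107.8]);print(p)
print("ends",[proj("side",[485.56+s*24.94,-217+s*1.74,107.8]).round(2) for s in(-1,1)], [proj("side",[485.56+s*15.96,-209.9+s*1.1,107.8]).round(2) for s in(-1,1)])
cv2.imwrite("pics/z2.png",cv2.resize(im[130:165,295:340],None,fx=14,fy=14,interpolation=cv2.INTER_CUBIC))
```

```text
[317.32991486 151.22438472]
ends [array([325.95, 151.39]), array([308.72, 151.06])] [array([322.72, 152.7 ]), array([311.65, 152.48])]
```

View pics/z2.png

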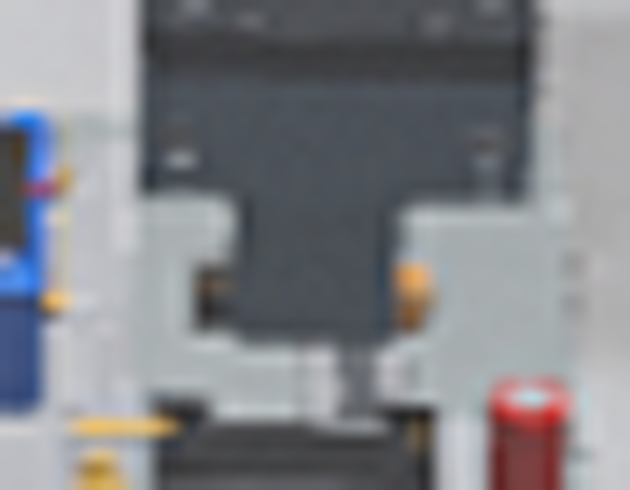

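The cell is centred in the grip to within about 1 mm, so I'm lowering it into pocket_a.

Call:
jog_arm(steps=[1,0.05,0,4,0,1,0.05,0,5,0,1,0.05,0,6,0,1,0.05,0,6.5,0,1,0.05,0,6.8,0,1,0.05,0,6.8,0,1,0.05,0,6.8,0])

```text
time_s: 5.4
ee_pos: [486.5, -217.3, 36.6]
ee_rot: [180.0, -0.1, 3.9]
force: [-0.7, -0.4, -0.1]
gripper_width: 14.1
```

Call:
jog_arm(steps=[1,0,0,0.17,0,1,0,0,0.17,0,0.68,0,0,0.17,0,0.68,0,0,0.17,0,0.68,0,0,0.17,0,0.68,0,0,0.17,0,0.68,0,0,-2,0,0.68,0,0,-6,0,0.6,0,0,-11,0,0.6,0,0,-11,0,0.6,0,0,-11,0])

```text
time_s: 6.5
ee_pos: [486.6, -217.4, 147.0]
ee_rot: [179.9, -0.1, 3.9]
force: [-1.3, -0.6, -0.7]
gripper_width: 37.0
```

Run:
```python
from h import *
s=env.state();print(s["ee_pos"],s["ee_rot"],s["qpos"])
print(shift(s["ee_pos"],s["ee_rot"][2],[543.1,-8.5,110]))
```

```text
[ 486.56849613 -217.36719395  147.04490477] [ 1.79924842e+02 -1.42749022e-01  3.89427196e+00] [-2.53110481e+01  1.74997318e+01  1.01143207e+02  4.62091005e-03
  6.11957865e+01  6.07925528e+01]
[  70.6 -204.5   37. ]
```

Call:
jog_arm(steps=[0.5,7.1,-20.4,3.7,-100,0.5,7.1,-20.4,3.7,-100,0.5,7.1,-20.4,3.7,-100,0.5,7.1,-20.4,3.7,-100,0.5,7.1,-20.4,3.7,-100,0.5,7.1,-20.4,3.7,-100,0.5,7.1,-20.4,3.7,-100,0.5,7.1,-20.4,3.7,-100,0.5,7.1,-20.4,3.7,-100,0.5,7.1,-20.4,3.7,-100,0.5,7.1,-20.4,3.7,-100,0.5,7.1,-20.4,3.7,-100,0.5,7.1,-20.4,3.7,-100,0.5,7.1,-20.4,3.7,-100])

```text
time_s: 7.9
ee_pos: [542.2, -8.8, 107.6]
ee_rot: [-179.9, -0.0, 103.8]
force: [0.5, -1.3, -0.6]
gripper_width: 45.5
```

Run:
```python
from h import *
s=env.state();print(s["ee_pos"],s["ee_rot"])
save("side","s3")
a=cv2.imread("pics/s3_raw.png")
u,v=proj("side",[543,-8.5,7]).astype(int);print(u,v)
x=cv2.resize(a[130:190,285:345],(480,480),interpolation=cv2.INTER_CUBIC)
y=cv2.resize(a[v-40:v+25,u-20:u+20],(295,480),interpolation=cv2.INTER_CUBIC)
cv2.imwrite("pics/m3.png",np.hstack([x,y]))
```

```text
[542.16130516  -8.7520765  107.61357436] [-1.79851939e+02 -4.67443665e-02  1.03775086e+02]
290 223
```

View pics/m3.png

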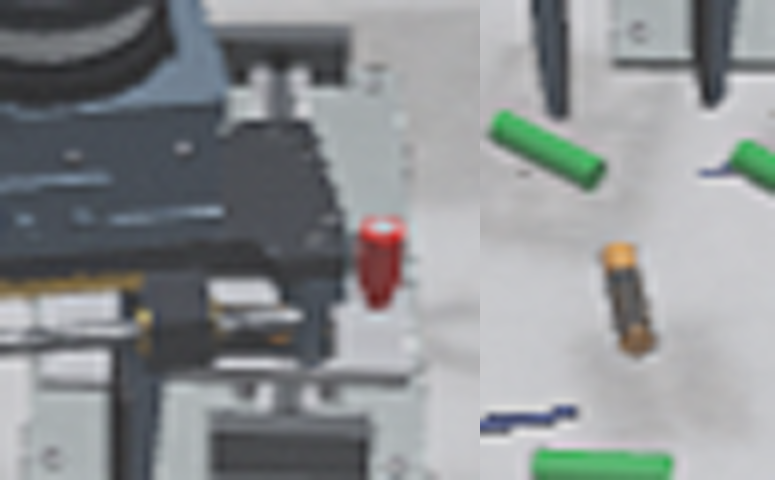

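The fingers straddle the black cell with its copper end, seen at (628,300), and the green bars are clear of them. I'm descending.

Call:
jog_arm(steps=[0.5,0,0.1,7,0,0.5,0,0.1,7,0,0.5,0,0.1,9,0,0.5,0,0.1,10.3,0,0.5,0,0.1,10.3,0,0.5,0,0.1,10.3,0,1,0,0.1,10.3,0,1,0,0.1,10.3,0,1,0,0.1,10.3,0,1,0,0.1,10.3,0,1,0,0.1,10.3,0,1,0,0.1,10.3,0,1,0,0.1,10.3,0])

```text
time_s: 9.25
ee_pos: [544.2, -8.5, 6.3]
ee_rot: [180.0, 0.0, 103.9]
force: [-0.4, -0.5, 4.3]
gripper_width: 13.8
```

Run:
```python
from h import *
s=env.state();print(s["ee_pos"],s["ee_rot"])
print(shift(s["ee_pos"],s["ee_rot"][2],[489.7,-267.3,104.3]))
```

```text
[544.20698824  -8.53135698   6.31972685] [1.79970471e+02 1.90794112e-03 1.03890432e+02]
[-238.1 -115.   -98. ]
```

Call:
jog_arm(steps=[0.75,0,0,0,0,0.75,0,0,0,0,0.75,0,0,0.25,0,0.75,0,0,0.25,0,0.75,0,0,0.25,0,1,0,0,0.25,0,1,0,0,0.25,0,1,0,0,0.25,0,1,0,0,0.25,0])

```text
time_s: 10.15
ee_pos: [544.0, -8.6, 3.5]
ee_rot: [180.0, -0.0, 103.9]
force: [0.1, 1.0, 0.1]
gripper_width: 13.9
```

Call:
jog_arm(steps=[1,0,0,-5,0,1,0,0,-10,0,1,0,0,-10,0,1,-23.8,-11.5,-10.1,100,1,-23.8,-11.5,-10.1,100,1,-23.8,-11.5,-10.1,100,1,-23.8,-11.5,-10.1,100,1,-23.8,-11.5,-10.1,100,1,-23.8,-11.5,-10.1,100,1,-23.8,-11.5,-10.1,100,1,-23.8,-11.5,-10.1,100,1,-23.8,-11.5,-10.1,100,1,-23.8,-11.5,-10.1,100,1,-23.8,-11.5,-10.1,100,1,-23.8,-11.5,-10.1,100,1,-23.8,-11.5,-10.1,100,1,-23.8,-11.5,-10.1,100])

```text
time_s: 11.85
ee_pos: [489.3, -267.1, 104.0]
ee_rot: [-180.0, 0.0, 4.0]
force: [0.7, 0.4, -0.4]
gripper_width: 14.1
```

Run:
```python
from h import *
s=env.state();e=s["ee_pos"];print(e,s["ee_rot"],s["gripper_width"])
print("ends",[proj("side",[e[0]+k*24.94,e[1]+k*1.74,e[2]+3.5]).round(2) for k in(-1,1)])
save("side","s4",(285,120,345,195),8)
```

```text
[ 489.3058467  -267.05084492  103.99938864] [-1.79972350e+02  3.00122028e-02  4.01157719e+00] 14.08833837481489
ends [array([325.49, 142.08]), array([308.73, 141.77])]
```

View pics/s4.png

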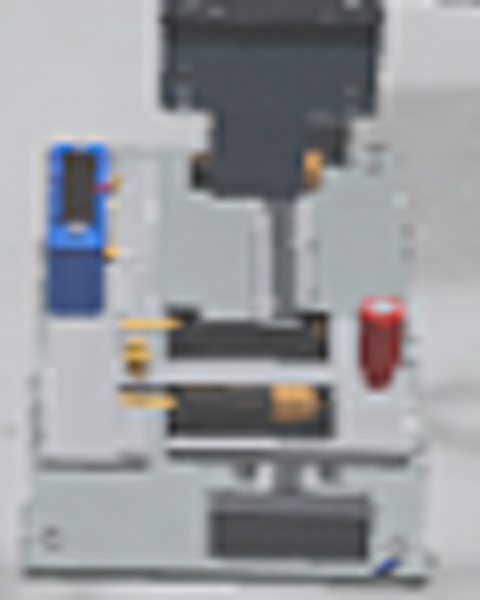

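Cell 1 lies in pocket_a, with its copper end at (295,402). The second cell is centred in the grip, its ends at (192,170) and (325,170). I'm lowering it into pocket_b.

Call:
jog_arm(steps=[1,0.05,0,4,0,1,0.05,0,5,0,1,0.05,0,6,0,1,0.05,0,6.5,0,1,0.05,0,6.9,0,1,0.05,0,6.9,0,1,0.05,0,6.9,0,1,0.05,0,6.9,0])

```text
time_s: 12.7
ee_pos: [490.4, -267.4, 36.0]
ee_rot: [180.0, -0.1, 3.9]
force: [-0.2, 0.6, 0.4]
gripper_width: 14.0
```

Call:
jog_arm(steps=[1,0,0,0.2,0,1,0,0,0.2,0,1,0,0,0.2,0,0.68,0,0,0.2,0,0.68,0,0,0.2,0,0.68,0,0,0.2,0,0.68,0,0,0.2,0,0.68,0,0,-2,0,0.68,0,0,-6,0,0.5,0,0,-9,0,0.5,0,0,-9,0,0.5,0,0,-9,0])

```text
time_s: 13.9
ee_pos: [490.1, -267.2, 125.9]
ee_rot: [180.0, -0.1, 3.9]
force: [0.2, 1.7, -0.0]
gripper_width: 45.4
```

Run:
```python
from h import *
s=env.state();e=s["ee_pos"];print(e,s["ee_rot"],s["gripper_width"])
print(shift(e,s["ee_rot"][2],[431,-246.2,38]))
save("side","s5",(270,120,350,195),8)
```

```text
[ 490.1309734  -267.21682049  125.90702828] [ 1.7996420e+02 -6.1110135e-02  3.8943896e+00] 45.388125457736095
[-57.6 -25.   87.9]
```

View pics/s5.png

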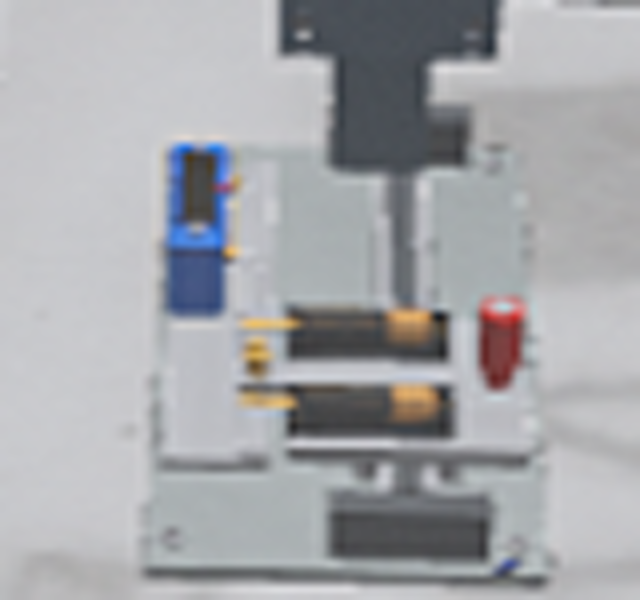

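Both cells are seated, with copper ends at (410,327) and (413,403). Next I'm going to the knob.

Call:
jog_arm(steps=[0.6,-5.6,-2.5,0,0,0.6,-5.6,-2.5,0,0,0.6,-5.6,-2.5,4,0,0.6,-5.6,-2.5,6,0,0.6,-5.6,-2.5,7.5,0,0.6,-5.6,-2.5,8.7,0,0.6,-5.6,-2.5,8.7,0,0.6,-5.6,-2.5,8.7,0,1,-5.6,-2.5,8.7,0,1,-5.6,-2.5,8.7,0,1,-5.6,-2.5,8.7,0,1,-5.6,-2.5,8.7,0,1,-5.6,-2.5,8.7,0,1,-5.6,-2.5,8.7,0], force=40)

```text
time_s: 15.35
ee_pos: [432.9, -246.2, 39.0]
ee_rot: [180.0, -0.1, 3.9]
force: [-0.5, 0.7, 5.4]
gripper_width: 17.0
```

Run:
```python
from h import *
s=env.state();e=s["ee_pos"];print(e,s["ee_rot"],s["force"],s["gripper_width"])
q=np.load("q.npy");w=e-[q[0],q[1],0];c,d=np.cos(q[2]),np.sin(q[2]);print("tester xy",c*w[0]+d*w[1],-d*w[0]+c*w[1])
```

```text
[ 432.88509749 -246.22758802   39.04341421] [ 1.79966411e+02 -6.20059015e-02  3.89056897e+00] [-0.4970548   0.71972738  5.37918221] 16.953619014153656
tester xy -50.08453404055976 56.52377011513425
```

Run:
```python
from h import *
q=np.load("q.npy");c,d=np.cos(q[2]),np.sin(q[2])
P=lambda X,Y:(322+X/5.6522,200+(Y-210)/4.5)
S=lambda X,Y:(255+X/6,125+Y/5)
M={k:np.array(CP[k]["K"]) if "K" in CP[k] else np.array([[CP[k]["fx"],0,CP[k]["cx"]],[0,CP[k]["fy"],CP[k]["cy"]],[0,0,1]]) for k in CP}
PM={k:M[k]@np.column_stack([CP[k]["R"],CP[k]["t"]]) for k in CP}
for n,a,b in(("mark",P(515,285),S(262,92)),("near contact",P(445,300),S(263,131)),("far contact",P(568,293),S(266,90)),("plunger",P(264,328),S(283,192))):
    X=cv2.triangulatePoints(PM["top"],PM["side"],np.array(a),np.array(b)).ravel();X=X[:3]/X[3]
    w=X-[q[0],q[1],0];print(n,"tester",np.round([c*w[0]+d*w[1],-d*w[0]+c*w[1],X[2]],1))
t=cv2.imread("pics/top_raw.png")
cv2.imwrite("pics/h1.png",cv2.resize(t[200:232,385:440],None,fx=14,fy=14,interpolation=cv2.INTER_CUBIC))
```

```text
mark tester [ 61.3 -40.1  54.7]
near contact tester [ 58.7 -16.8  40.2]
far contact tester [ 58.8 -66.6  39. ]
plunger tester [47.6 58.  46.3]
```

View pics/h1.png

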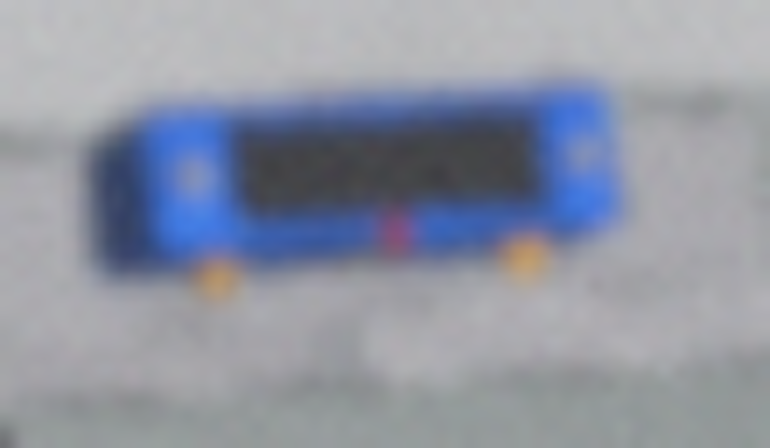

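The head crop shows the line at (395,230) and the contacts at (215,278) and (525,256). They put the notch at tester y ≈ -40 to -42, about 97 mm of travel. I'm drawing 88 mm, then feeling for the click.

Call:
jog_arm(steps=[1,0,0.2,0,0,1,0,0.7,0,0,1,0,1.3,0,0,1,0,2,0,0,1,0,2.7,0,0,1,0,3.4,0,0,1,0,4.1,0,0,1,0,4.8,0,0,1,0,5.5,0,0,1,0,6.2,0,0,1,0,6.9,0,0,1,0,7.5,0,0,1,0,8,0,0,1,0,8.4,0,0,1,0,8.6,0,0,1,0,8.7,0,0,1,0,8.8,0,0,1,0,8.8,0,0,1,0,8.8,0,0], force=40)

```text
time_s: 17.25
ee_pos: [439.3, -334.3, 39.0]
ee_rot: [179.9, -0.1, 3.9]
force: [1.3, -0.2, 4.3]
gripper_width: 16.9
```

Call:
jog_arm(steps=[1,0,0.1,0,0,1,0,0.2,0,0,1,0,0.3,0,0,1,0,0.4,0,0])

```text
time_s: 17.65
ee_pos: [439.6, -337.7, 39.0]
ee_rot: [180.0, -0.1, 3.9]
force: [1.9, 3.1, 6.2]
gripper_width: 17.1
```

Call:
jog_arm(steps=[1,0,0.05,0,0,1,0,0.1,0,0])

```text
time_s: 17.85
ee_pos: [439.6, -338.8, 39.0]
ee_rot: [180.0, -0.1, 3.9]
force: [1.2, 2.1, 6.5]
gripper_width: 17.1
```

Call:
jog_arm(steps=[1,0,0.05,0,0,1,0,0.1,0,0])

```text
time_s: 18.05
ee_pos: [439.7, -340.2, 39.0]
ee_rot: [179.9, -0.1, 3.9]
force: [1.1, 1.3, 4.5]
gripper_width: 16.7
```

Call:
jog_arm(steps=[1,0,0.05,0,0,1,0,0.1,0,0])

```text
time_s: 18.25
ee_pos: [439.9, -341.6, 39.0]
ee_rot: [179.9, -0.1, 3.9]
force: [1.6, -0.4, 5.0]
gripper_width: 17.2
```

Call:
jog_arm(steps=[1,0,0.05,0,0,1,0,0.1,0,0])

```text
time_s: 18.45
ee_pos: [439.9, -343.2, 39.0]
ee_rot: [179.8, -0.1, 3.9]
force: [0.8, -4.6, 4.8]
gripper_width: 17.4
```

Call:
jog_arm(steps=[1,0,0.05,0,0,1,0,0.05,0,0])

```text
time_s: 18.65
ee_pos: [440.0, -343.7, 39.0]
ee_rot: [179.8, -0.1, 3.9]
force: [2.6, -3.8, 5.2]
gripper_width: 17.0
```

Call:
jog_arm(steps=[1,0,0.05,0,0,1,0,0.05,0,0])

```text
time_s: 18.85
ee_pos: [440.0, -343.9, 39.0]
ee_rot: [179.9, -0.1, 3.9]
force: [0.9, -2.2, 5.5]
gripper_width: 16.9
```

Call:
jog_arm(steps=[1,0,0.05,0,0,1,0,0.05,0,0])

```text
time_s: 19.05
ee_pos: [440.0, -344.1, 39.0]
ee_rot: [179.9, -0.1, 3.9]
force: [1.9, -2.2, 5.7]
gripper_width: 17.0
```

Call:
jog_arm(steps=[1,0,0.04,0,0,1,0,0.04,0,0,1,0,0.04,0,0])

```text
time_s: 19.35
ee_pos: [440.0, -344.2, 39.0]
ee_rot: [179.9, -0.1, 3.9]
force: [2.7, -0.5, 5.9]
gripper_width: 16.9
```

Call:
jog_arm(steps=[1,0,0.04,0,0,1,0,0.04,0,0,1,0,0.04,0,0])

```text
time_s: 19.65
ee_pos: [440.0, -344.3, 39.0]
ee_rot: [180.0, -0.1, 3.9]
force: [2.8, 0.1, 5.8]
gripper_width: 16.9
```

The slide was drawn in and is now held at force ≈ 0, after 98 mm of travel. I'll take a final picture to check.

Run:
```python
from h import *
save("side","s6",(255,120,355,195),7)
```

View pics/s6.png

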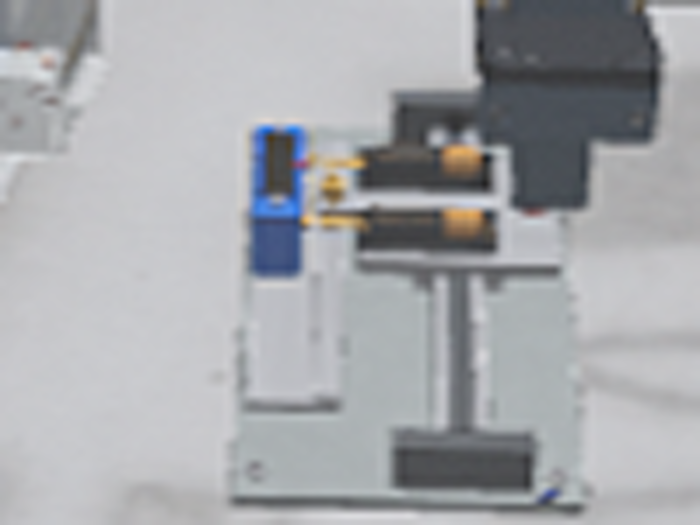

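The slide's contacts line up with the head's contacts at (305,160) and (305,220). Both cells are in their pockets and the knob is gripped, so I'm handing in.

```bash
python3 -c "
from workcell import env
s=env.state();print(s['ee_pos'],s['force'],s['gripper_width'],s['time_s']);env.job_done()"
```

```text
[ 440.03386266 -344.34614808   39.01305843] [ 2.01340523 -0.2703546   5.52760825] 16.78207612663174 19.7
the job is handed in; nothing more can be done
```

I laid both AA cells into the slide's pockets, then gripped the red knob and drew the slide about 98 mm to the notch. I handed the job in at 19.7 s with the knob still gripped (opening 16.8 mm).

**Last checks:**
- **Notch:** As the slide came in, the force along the rail went from about +3 N (drag) to −4.6 N (being drawn in). It then fell to about 0 N, while the slide stopped following small further steps. I did not push it past the notch.
- **Position:** The slide ended at tester y ≈ −41.8 mm. The head's contacts put the notch at −41.7, but the line on the head measured about −40.1. The two differ by more than the notch's 1 mm play, so I went by the force.
- **Picture:** The last side view shows both cells in their pockets and the slide's contacts lined up with the head's. The fingers hide most of the knob.

**Other points:**
- The first grip on the second cell was about 2 mm too high, so I opened, lowered and gripped again before lifting.
- A small upward force of about 5 N showed while the knob was held, well under the limits.
- The line on the head looked red in the images, not yellow.
- I moved nothing near the spool, tape roll or relay board, but I took no final picture of them. I viewed 10 pictures in all.

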